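# Close the airtight canister: seat its lid and snap the locking lever over

## Robot

A 6-joint arm with a two-finger parallel gripper is mounted at the origin on a cart in front of the work surface, level with it; the furniture and walls round the work are solid. World frame = base frame: x ahead of the robot, y to its left, z up, the work surface at z = 0. Lengths are in mm, angles in degrees, forces in N, time in s.
With the tool pointing down it reaches from about 275 to 750 mm from the base axis. Payload 10.2 kg.
Tool frame: the origin (TCP) lies at the very end of the fingers, on their centre line; the grasp point (between the pads) lies manip.tcp_to_grasp behind it (manip.tcp_to_grasp is the distance from the TCP to the grasp point, in mm); z points along the fingers, y is the line along which they close (so a half turn about z gives the same grasp; the last joint's range is limited). The gripper opens to 85 mm and grips with 20 to 120 N. Pads are 22 mm wide; open, the fingers measure 114 mm over their backs; the gripper's body (76 mm by 85 mm) begins 54 mm behind the grasp point. The pads swing forward as they close: fully open they stand 13 mm farther back than shut.
Start: joints at [-79.492, 17.928, 85.812, -0, 76.261, -12.8], TCP at [207.716, -482.167, 231.294] pointing down, gripper open.
Joint ranges: [-168.41, 168.41], [-55.51, 124.54], [10.69, 146.95], [-70.63, 250.63], [1, 178], [-165.06, 165.06]. Speed limits (degrees/s): [136.94, 136.94, 172.46, 180, 180, 180].

## Interface

Orientations are given as a 3x3 rotation matrix whose columns are the frame's x, y, z axes.
In Python, from cell import manip, cams, order, find_in, trace gives the robot as it stands.
- The arm moves only by the tool drive_tool, never from a script. Its argument "steps" is a list of rows, each an object of numbers: "gripper": the finger opening in mm, from 0 to 85.4; "tx", "ty", "tz": the shift along the tool's x, y, z in mm; "wx", "wy", "wz": the turn, a rotation vector about the tool's x, y, z in units of 6 degrees (1.0 is 6 degrees). In form: [{"gripper": .., "tx": .., "ty": .., "tz": .., "wx": .., "wy": .., "wz": ..}, ...]. A call has 1 to 12 rows; each row is the pose to reach, as a shift and turn from the pose commanded when the call began, along the tool's axes at that moment; what a row does not reach only later rows make up. A row lasts 1/12 s, in which the tool goes at most 41.7 mm and 7.16 degrees, less where a joint would pass 70% of its speed; a pose out of reach is approached as far as the arm can. A call with a gripper value outside its range is refused whole. The fingers move at their own pace and stop on an object; the grip force is fixed at half the most. Time passes only in rows, so rows that repeat a pose let the fingers close. It gives the time, the measured TCP pose, the force, the opening and the grip force at its end, in the units of the state.
- manip.get_state(): the state, without advancing time (a new reading comes with each control period).
- cams.grab_frame(name): name is "side" or "top"; returns the picture (420x560x3 uint8, blue, green, red); there is no depth.
- cams.camera_params(name): a dict with "fx", "fy", "cx", "cy" (pixels), "rvec" (rotation vector, rad) and "tvec" (3), from world to camera coordinates, as OpenCV has them. Camera axes: x right, y down, z forward; pixel columns grow to the right and rows downward; lengths in mm; the calibration is good to about 2 mm. A picture is of the moment at which its call begins. camera_params takes no time and is no camera call.
- order.job_done(): hands the job in; it is judged then, once.
Trained networks look in the newest picture that a camera, given by its name, has taken for a name from the list of things; names that differ only in an ending like _2 or _b are one class to them, and where a whole thing is asked for, a point or a joint stands for the part that bears it (a point fixed in the world has none). Each returns a list of dicts, best first, with "conf" (0 to 1); they miss things now and then, are a little off and sometimes report something else, mostly with a low value. They report only what shows in the picture. A call takes as long as a camera call.
- find_in(camera, label): "bbox" ([left, top, right, bottom] in pixels, round what is visible of it).
- trace(camera, label): "mask" (420x560 bool, what is visible of it) and "bbox" ([left, top, right, bottom] in pixels, round what is visible of it).
The state is a dict: "t": time; "joint_positions": joint angles; "joint_vel": joint speeds; "joint_efforts": joint torques, N m; "eef_pos": TCP position; "ee_rot": TCP orientation; "contact_force": force on the tool from outside, world axes, zero at the start; "wrist_torque": the same for the moment, N m; "grip_width": finger opening in mm; "finger_force": force on a finger pad.
Only numpy, scipy, OpenCV 4.12 (cv2) and the standard library are available. Lean on these libraries where they do the work, as an engineer would, in place of code of your own. Each camera call takes 0.05 s, during which the arm holds its last target. There are 200 camera calls.

## Task

One of the three steel canisters has been left open: its white lid stands a little proud and its black lever is up. With the fingertips, push that lid down until it is fully home, then flip its lever over until it snaps flat and locks. Leave the canister standing where it is, lift nothing, do not disturb the other things, and finish clear of everything.

Things in the scene. Friction and masses are not known exactly. Their poses are not given: they have to be found in the camera images.
- canister: the open canister: upright round brushed-steel canister, 120 mm in diameter, about 1.4 kg, standing loose. Origin at the centre of its underside, z up; rim 100 mm above it. A white plug lid (124 mm in diameter, 12 mm thick) sits in its mouth and moves only straight up and down. On the lid is a black lever that folds over towards the canister's +x side.
- canister_lid (a joint): how far the canister's lid stands proud of fully home, in m: 0 = seated on the rim, 0.007 to 0.011 at the start. The gasket's drag (about 7 N) keeps it where it is; pushed down with 8 to 15 N anywhere on its top it slides home and stays there.
- canister_lever (a joint): angle of the lever above flat, rad: 1.6 = upright (open), 0 = flat (locked). 32 mm wide, 42 long, 5 thick; its level pin is parallel to the canister's y. Over-centre: it springs back upright above about 0.8, snaps flat by itself below. Tipping it takes about 2 N at its tip, less towards the centre.
- canister_press (a point): point on the top face of the canister's lid, 36 mm from the lid's centre towards the canister's +x side, clear of the lever whether it stands or lies; it rides with the lid (112 mm above the worktop when the lid is home).
- canister_pivot (a point): middle of the lever's hinge pin, 18 mm from the lid's centre towards the canister's -x side and 5.5 mm above the lid's top face, between two cheeks that rise 9 mm from the lid (45 mm over their outsides); it rides with the lid.
- canister_tip (a point): the free end of the lever, 38 mm from the pin; straight above the pin when open, over the lid on the +x side of the pin when locked.
- canister_b: one of two canisters of the same make and size, already closed (lid home, lever flat): to be left alone. Origin at the centre of its underside; total height 123 mm.
- canister_c: the other closed canister, same make and size, to be left alone. Origin at the centre of its underside.
- canister_b_lever (a joint): lever of canister_b, flat (0) at the start, same meaning as canister_lever
- canister_c_lever (a joint): lever of canister_c, flat (0) at the start, same meaning as canister_lever
- mug_teal: teal mug, 68 mm wide, 99 mm over its handle, 73 mm high, standing loose in front of the canisters; to be left alone. Origin at the middle of its underside.
- coffee_jar: small jar of coffee with a wooden lid, 66 mm in diameter, 106 mm high, standing loose in front of the canisters; to be left alone. Origin at the middle of its underside.

How it is judged (in metres and radians):
On the way, in this order (a step that is already met when the one before it is completed fails the run):
1. the lid is pushed fully home (within 2 mm) while the lever is still up (value of joint canister_lid below 0.002 m and value of joint canister_lever above 1.2 rad), for 0.2 s.
2. the lever has snapped over and lies flat, with the lid still home (value of joint canister_lever below 0.1 rad and value of joint canister_lid below 0.002 m), for 0.2 s.
At the end, for the whole second after the job is handed in: The open canister's lid is home within 2 mm, its lever lies flat (below 0.1 rad), and it stands upright and still within 40 mm of where it stood; the two other canisters (levers still flat), the mug and the coffee jar stand upright within 20 mm of where they stood (all of step 2 and angle between canister's own z axis and vertical below 0.03 rad and distance of canister from where it was at the start of the episode below 0.04 m and linear speed of canister below 0.01 m/s and distance of each of canister_b, canister_c, mug_teal, coffee_jar from where it was at the start of the episode below 0.02 m and angle between each of canister_b, canister_c, mug_teal, coffee_jar's own z axis and vertical below 0.05 rad and value of joint each of canister_b_lever, canister_c_lever below 0.1 rad); the robot touches nothing.
It fails at once if the canister is lifted off the worktop (height (world z) of canister above 0.012 m).
It fails at once if the canister is tipped by more than about 9 degrees (angle between canister's own z axis and vertical above 0.15 rad).
It fails at once if the canister is shoved more than 40 mm away (distance of canister from where it was at the start of the episode above 0.04 m).
It fails at once if another canister, the mug or the coffee jar is moved by more than 20 mm or lifted (distance of any of canister_b, canister_c, mug_teal, coffee_jar from where it was at the start of the episode above 0.02 m).
It fails at once if the lever of a closed canister is opened (value of joint any of canister_b_lever, canister_c_lever above 0.5 rad).
It also fails if it takes over 40 s, if anything falls off the work surface, if the arm or the gripper's body presses on something with over 40 N, if the wrist force passes 120 N, or if a joint passes its speed limit or range.

## Working session

There is one attempt and no reset: what is moved stays moved. The work goes in short steps, Python scripts to look and compute and a tool call to move; the robot and the scene stay as the last step left them, time stands still between calls to the robot, and variables do not carry over. Pictures are saved under pics/ and viewed, at most 10 in all, crops included, and the job is handed in when it is done.

Besides the shell and the picture viewer there is one more tool, called after "Request:" as name(argument=value, ...) on one line, values as JSON. drive_tool: Moves the arm, as the interface text tells. Its arguments: {"type":"object","properties":{"steps":{"type":"array"}},"required":["steps"]}

```bash
mkdir -p pics
cat > h.py <<'E'
import numpy as np,cv2
from cell import manip,cams,order,find_in,trace
def P(n):
    c=cams.camera_params(n);R=cv2.Rodrigues(np.array(c['rvec'],float))[0]
    return np.array([[c['fx'],0,c['cx']],[0,c['fy'],c['cy']],[0,0,1]]),R,np.array(c['tvec'],float).ravel()
def atz(n,uv,z):
    K,R,t=P(n);d=R.T@np.linalg.inv(K)@[uv[0],uv[1],1];o=-R.T@t
    return o+d*(z-o[2])/d[2]
def proj(n,X):
    K,R,t=P(n);p=K@(R@np.array(X,float)+t);return p[:2]/p[2]
E
python3 - <<'E'
from h import *
for n in('side','top'):
    im=cams.grab_frame(n);cv2.imwrite(f'pics/{n}0.png',im)
    K,R,t=P(n);print(n,'cam at',(-R.T@t).round())
    for l in('canister','canister_lid','canister_lever','canister_tip','mug_teal','coffee_jar'):
        print(l,[(np.round(d['bbox']).tolist(),round(d['conf'],2)) for d in find_in(n,l)])
s=manip.get_state();print(s['eef_pos'],np.round(s['ee_rot'],3),manip.tcp_to_grasp,s['t'],s['contact_force'])
E
```

```text
side cam at [250. 719. 436.]
canister [([173.0, 220.0, 250.0, 314.0], 0.81), ([264.0, 148.0, 312.0, 217.0], 0.72)]
canister_lid [([263.0, 150.0, 310.0, 182.0], 0.64)]
canister_lever []
canister_tip [([296.0, 148.0, 295.0, 163.0], 0.42)]
mug_teal [([286.0, 243.0, 341.0, 299.0], 0.88)]
coffee_jar [([318.0, 183.0, 349.0, 238.0], 0.89)]
top cam at [427.   9. 949.]
canister [([252.0, 156.0, 320.0, 231.0], 0.82), ([378.0, 150.0, 460.0, 227.0], 0.8), ([150.0, 165.0, 224.0, 238.0], 0.79), ([420.0, 190.0, 447.0, 202.0], 0.66)]
canister_lid [([388.0, 150.0, 460.0, 225.0], 0.8), ([220.0, 264.0, 254.0, 317.0], 0.48)]
canister_lever [([418.0, 187.0, 448.0, 205.0], 0.55)]
canister_tip []
mug_teal [([218.0, 262.0, 253.0, 316.0], 0.92)]
coffee_jar [([347.0, 253.0, 393.0, 289.0], 0.69), ([147.0, 164.0, 224.0, 238.0], 0.47)]
[ 207.71073841 -482.17940643  231.31536031] [[ 0.918  0.396  0.   ]
 [ 0.396 -0.918 -0.   ]
 [-0.     0.    -1.   ]] 18.700000000000003 0.7 [ 0.21686866 -0.16560293 -0.16993592]
```

View pics/side0.png

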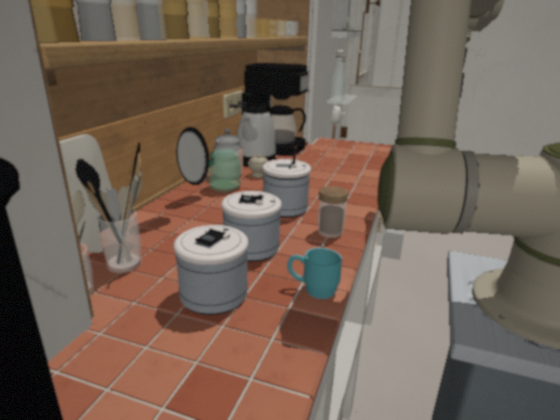

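View pics/top0.png

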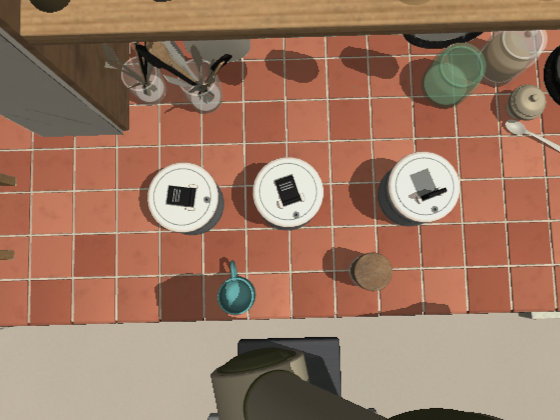

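Run:
```python
import cv2,numpy as np
a=cv2.imread('pics/top0.png');b=cv2.imread('pics/side0.png')
f=lambda i,x,y,w,h:cv2.resize(i[y:y+h,x:x+w],(390,390),interpolation=cv2.INTER_CUBIC)
cv2.imwrite('pics/crop.png',np.hstack([f(a,375,140,100,100),f(b,255,140,65,65)]))
cv2.imwrite('pics/crop2.png',f(a,240,140,100,100))
from h import *
m=[d for d in trace('top','canister_lid')]
for d in m:
    k=d['mask'].astype('uint8');cs=max(cv2.findContours(k,0,2)[0],key=cv2.contourArea)
    e=cv2.fitEllipse(cs);print(d['conf'],d['bbox'],e)
# white-lid segmentation
hsv=cv2.cvtColor(a,40)
w=((hsv[...,1]<40)&(hsv[...,2]>170)).astype('uint8')
for n,(x,y) in dict(open=(423,187),b=(288,192),c=(184,198)).items():
    s=np.zeros_like(w);s[y-45:y+45,x-45:x+45]=w[y-45:y+45,x-45:x+45]
    cs=max(cv2.findContours(s,0,2)[0],key=cv2.contourArea);c,r=cv2.minEnclosingCircle(cs)
    z=121 if n=='open' else 112
    K,R,t=P('top');print(n,c,r,atz('top',c,z).round(1),'diam',np.linalg.norm(atz('top',(c[0]-r,c[1]),z)-atz('top',(c[0]+r,c[1]),z)), cv2.fitEllipse(cs))
for l in('mug_teal','coffee_jar'):
    d=find_in('top',l)[0]['bbox'];print(l,atz('top',((d[0]+d[2])/2,(d[1]+d[3])/2),90).round())
```

```text
0.8 [388.1, 151.5, 456.9, 225.7] ((422.7513427734375, 186.887939453125), (70.60088348388672, 72.1100845336914), 106.03694152832031)
open (424.0164794921875, 186.0164794921875) 35.491634368896484 [ 554.9 -233.4  121. ] diam 120.60731867827461 ((423.6783752441406, 186.48318481445312), (68.19683074951172, 70.0718765258789), 127.74994659423828)
b (287.8270263671875, 191.59640502929688) 34.918426513671875 [553.5  -1.4 112. ] diam 120.34657259131072 ((287.7281494140625, 191.87977600097656), (68.20001220703125, 68.5686264038086), 4.538885116577148)
c (182.84182739257812, 196.99021911621094) 35.069664001464844 [549.4 179.8 112. ] diam 121.14971850202603 ((182.75576782226562, 196.963623046875), (68.0383071899414, 69.15957641601562), 54.89859390258789)
mug_teal [389.  94.  90.]
coffee_jar [ 413. -140.   90.]
```

View pics/crop.png

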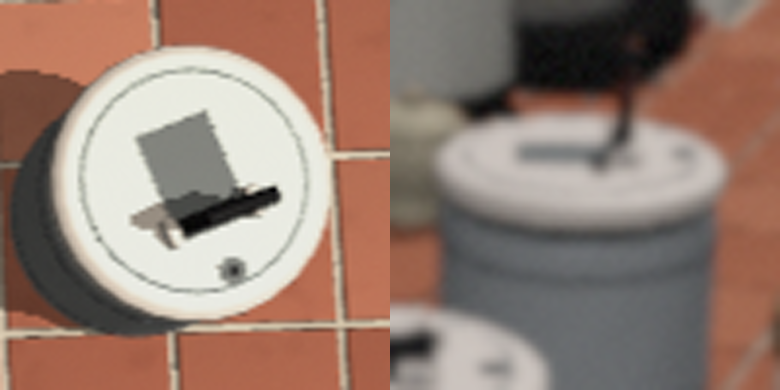

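View pics/crop2.png

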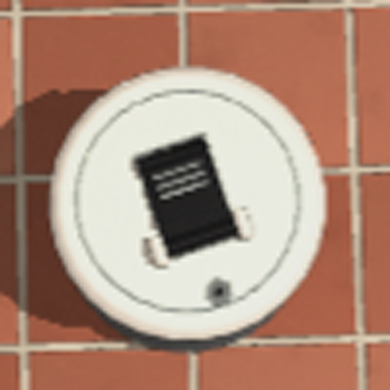

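Run:
```python
from h import *
f=lambda x,y:(375+x/3.9,140+y/3.9)
c=(423.3,186.6)
C=atz('top',c,121)
w=lambda p,z:atz('top',f(*p),z)
d=C-w((232,270),121);print('C',C,'dot yaw',np.degrees(np.arctan2(d[1],d[0])))
for a,b,z in(((183,232),(280,190),150),((137,137),(205,110),121)):
    e=w(a,z)-w(b,z);print('edge yaw',np.degrees(np.arctan2(-e[0],e[1])),np.linalg.norm(e))
for p in((183,232),(275,203),(275,190)): print(p,w(p,126).round(1),w(p,164).round(1))
y=np.radians(22);u=np.array([np.cos(y),np.sin(y),0])
s=manip.get_state();R=np.array(s['ee_rot']);p=np.array(s['eef_pos'])
# check predicted features in side+top
pin=C-18*u
for n in('top','side'):
    print(n,'pin',proj(n,pin+[0,0,5.5]).round(1),'tip',proj(n,pin+[0,0,43.5]).round(1),'cen',proj(n,C).round(1))
print('pin',pin)
for q in(C+34*u,pin):
    q=q.copy();print('tool shift to',(R.T@(q-p)).round(1),np.linalg.norm(q[:2]))
```

```text
C [ 553.94275704 -232.12359833  121.        ] dot yaw 23.068415442682582
edge yaw 21.71210666892592 44.90885664490608
edge yaw 20.06450058721867 32.32586892985832
(183, 232) [ 531.3 -227.1  126. ] [ 526.5 -216.2  164. ]
(275, 203) [ 542.8 -267.6  126. ] [ 537.4 -254.8  164. ]
(275, 190) [ 548.5 -267.9  126. ] [ 542.8 -255.1  164. ]
top pin [428.8 195.7] tip [435.7 192.4] cen [423.3 186.6]
side pin [294.2 162.9] tip [294.8 148.2] cen [287.  164.9]
pin [ 537.25344765 -238.86651701  121.        ]
tool shift to [450.9 -91.9 110.3] 625.221770248991
tool shift to [398.9 -93.1 110.3] 587.9612912144484
```

Request:
drive_tool(steps=[{"gripper":0,"tx":451,"ty":-92,"tz":10},{"gripper":0,"tx":451,"ty":-92,"tz":10},{"gripper":0,"tx":451,"ty":-92,"tz":10},{"gripper":0,"tx":451,"ty":-92,"tz":10},{"gripper":0,"tx":451,"ty":-92,"tz":10},{"gripper":0,"tx":451,"ty":-92,"tz":10},{"gripper":0,"tx":451,"ty":-92,"tz":10},{"gripper":0,"tx":451,"ty":-92,"tz":10},{"gripper":0,"tx":451,"ty":-92,"tz":10},{"gripper":0,"tx":451,"ty":-92,"tz":10},{"gripper":0,"tx":451,"ty":-92,"tz":10},{"gripper":0,"tx":451,"ty":-92,"tz":10}])

```text
validation failed for argument at $.st...
```

Request:
drive_tool(steps=[{"gripper":0,"tx":451,"ty":-92,"tz":10,"wx":0,"wy":0,"wz":0},{"gripper":0,"tx":451,"ty":-92,"tz":10,"wx":0,"wy":0,"wz":0},{"gripper":0,"tx":451,"ty":-92,"tz":10,"wx":0,"wy":0,"wz":0},{"gripper":0,"tx":451,"ty":-92,"tz":10,"wx":0,"wy":0,"wz":0},{"gripper":0,"tx":451,"ty":-92,"tz":10,"wx":0,"wy":0,"wz":0},{"gripper":0,"tx":451,"ty":-92,"tz":10,"wx":0,"wy":0,"wz":0},{"gripper":0,"tx":451,"ty":-92,"tz":10,"wx":0,"wy":0,"wz":0},{"gripper":0,"tx":451,"ty":-92,"tz":10,"wx":0,"wy":0,"wz":0},{"gripper":0,"tx":451,"ty":-92,"tz":10,"wx":0,"wy":0,"wz":0},{"gripper":0,"tx":451,"ty":-92,"tz":10,"wx":0,"wy":0,"wz":0},{"gripper":0,"tx":451,"ty":-92,"tz":10,"wx":0,"wy":0,"wz":0},{"gripper":0,"tx":451,"ty":-92,"tz":10,"wx":0,"wy":0,"wz":0}])

```text
t: 1.85
eef_pos: [589.4, -214.6, 220.3]
ee_rot: [[0.916, 0.401, 0.001], [0.401, -0.916, 0.002], [0.001, -0.001, -1.0]]
contact_force: [-0.1, 1.0, -0.7]
grip_width: 0.1
finger_force: 0.0
```

Request:
drive_tool(steps=[{"gripper":0,"tx":0,"ty":0,"tz":0,"wx":0,"wy":0,"wz":0},{"gripper":0,"tx":0,"ty":0,"tz":30,"wx":0,"wy":0,"wz":0},{"gripper":0,"tx":0,"ty":0,"tz":60,"wx":0,"wy":0,"wz":0},{"gripper":0,"tx":0,"ty":0,"tz":85,"wx":0,"wy":0,"wz":0},{"gripper":0,"tx":0,"ty":0,"tz":85,"wx":0,"wy":0,"wz":0},{"gripper":0,"tx":0,"ty":0,"tz":85,"wx":0,"wy":0,"wz":0}])

```text
t: 2.35
eef_pos: [584.6, -220.1, 136.4]
ee_rot: [[0.919, 0.394, -0.001], [0.394, -0.919, 0.001], [-0.001, -0.001, -1.0]]
contact_force: [0.1, 0.5, 1.0]
grip_width: -0.1
finger_force: 0.0
```

Run:
```python
from h import *
a=cams.grab_frame('top');b=cams.grab_frame('side')
f=lambda i,x,y,w,h:cv2.resize(i[y:y+h,x:x+w],(390,390),interpolation=cv2.INTER_CUBIC)
cv2.imwrite('pics/c3.png',np.hstack([f(a,365,130,120,120),f(b,240,90,100,100)]))
s=manip.get_state();print(s['eef_pos'],s['contact_force'],s['t'])
print([proj(n,s['eef_pos']) for n in('top','side')])
```

```text
[ 585.90322495 -220.2916734   138.56984841] [ 1.07031497 -0.1447826   0.17044048] 2.45
[array([418.12222883, 166.24053925]), array([273.72946524, 157.98224188])]
```

View pics/c3.png

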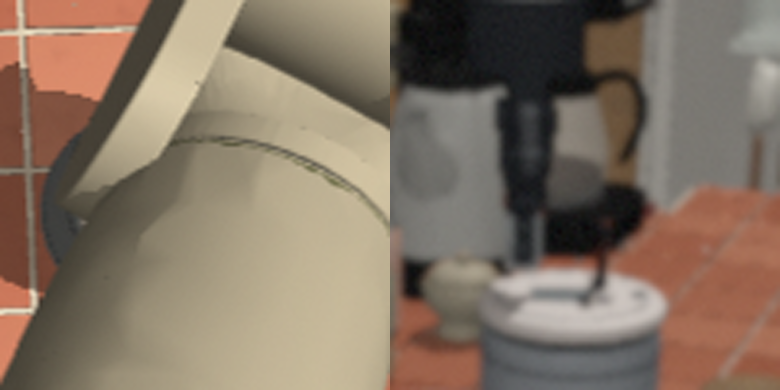

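Request:
drive_tool(steps=[{"gripper":0,"tx":0,"ty":0,"tz":10,"wx":0,"wy":0,"wz":0},{"gripper":0,"tx":0,"ty":0,"tz":14,"wx":0,"wy":0,"wz":0},{"gripper":0,"tx":0,"ty":0,"tz":17,"wx":0,"wy":0,"wz":0},{"gripper":0,"tx":0,"ty":0,"tz":19,"wx":0,"wy":0,"wz":0},{"gripper":0,"tx":0,"ty":0,"tz":20,"wx":0,"wy":0,"wz":0},{"gripper":0,"tx":0,"ty":0,"tz":20,"wx":0,"wy":0,"wz":0}])

```text
t: 2.95
eef_pos: [585.5, -219.3, 116.4]
ee_rot: [[0.918, 0.396, 0.0], [0.396, -0.918, -0.0], [-0.0, 0.0, -1.0]]
contact_force: [-0.7, 0.7, 0.4]
grip_width: -0.1
finger_force: 0.4
```

Request:
drive_tool(steps=[{"gripper":0,"tx":0,"ty":0,"tz":1,"wx":0,"wy":0,"wz":0},{"gripper":0,"tx":0,"ty":0,"tz":2,"wx":0,"wy":0,"wz":0},{"gripper":0,"tx":0,"ty":0,"tz":3,"wx":0,"wy":0,"wz":0},{"gripper":0,"tx":0,"ty":0,"tz":3.5,"wx":0,"wy":0,"wz":0}])

```text
t: 3.28
eef_pos: [585.5, -219.3, 112.8]
ee_rot: [[0.918, 0.396, 0.0], [0.396, -0.918, -0.0], [0.0, 0.0, -1.0]]
contact_force: [-2.1, 0.6, 3.2]
grip_width: 0.3
finger_force: 1.9
```

Request:
drive_tool(steps=[{"gripper":0,"tx":0,"ty":0,"tz":0.5,"wx":0,"wy":0,"wz":0},{"gripper":0,"tx":0,"ty":0,"tz":1,"wx":0,"wy":0,"wz":0},{"gripper":0,"tx":0,"ty":0,"tz":1.5,"wx":0,"wy":0,"wz":0},{"gripper":0,"tx":0,"ty":0,"tz":1.5,"wx":0,"wy":0,"wz":0}])

```text
t: 3.62
eef_pos: [585.6, -219.3, 112.0]
ee_rot: [[0.918, 0.396, 0.0], [0.396, -0.918, -0.0], [0.0, 0.001, -1.0]]
contact_force: [-4.2, 1.1, 9.2]
grip_width: -0.2
finger_force: 4.2
```

Request:
drive_tool(steps=[{"gripper":0,"tx":0,"ty":0,"tz":0.7,"wx":0,"wy":0,"wz":0},{"gripper":0,"tx":0,"ty":0,"tz":1.5,"wx":0,"wy":0,"wz":0},{"gripper":0,"tx":0,"ty":0,"tz":1.5,"wx":0,"wy":0,"wz":0},{"gripper":0,"tx":0,"ty":0,"tz":1.5,"wx":0,"wy":0,"wz":0}])

```text
t: 3.95
eef_pos: [585.7, -219.3, 111.8]
ee_rot: [[0.918, 0.396, 0.001], [0.396, -0.918, -0.001], [0.001, 0.001, -1.0]]
contact_force: [-8.2, 3.8, 17.6]
grip_width: 0.3
finger_force: 8.7
```

Request:
drive_tool(steps=[{"gripper":0,"tx":0,"ty":0,"tz":-30,"wx":0,"wy":0,"wz":0},{"gripper":0,"tx":0,"ty":0,"tz":-65,"wx":0,"wy":0,"wz":0},{"gripper":0,"tx":0,"ty":0,"tz":-90,"wx":0,"wy":0,"wz":0},{"gripper":0,"tx":-30,"ty":-1,"tz":-90,"wx":0,"wy":0,"wz":0},{"gripper":0,"tx":-60,"ty":-1,"tz":-90,"wx":0,"wy":0,"wz":0},{"gripper":0,"tx":-82,"ty":-1,"tz":-90,"wx":0,"wy":0,"wz":0},{"gripper":0,"tx":-82,"ty":-1,"tz":-90,"wx":0,"wy":0,"wz":0},{"gripper":0,"tx":-82,"ty":-1,"tz":-65,"wx":0,"wy":0,"wz":0},{"gripper":0,"tx":-82,"ty":-1,"tz":-40,"wx":0,"wy":0,"wz":0},{"gripper":0,"tx":-82,"ty":-1,"tz":-40,"wx":0,"wy":0,"wz":0},{"gripper":0,"tx":-82,"ty":-1,"tz":-40,"wx":0,"wy":0,"wz":0}])

```text
t: 4.87
eef_pos: [509.9, -250.3, 149.2]
ee_rot: [[0.918, 0.396, -0.001], [0.396, -0.918, 0.001], [-0.001, -0.002, -1.0]]
contact_force: [0.9, 0.1, 1.1]
grip_width: 0.1
finger_force: 0.0
```

Run:
```python
from h import *
b=cams.grab_frame('side')
cv2.imwrite('pics/c4.png',cv2.resize(b[110:220,230:360],(650,550),interpolation=cv2.INTER_CUBIC))
s=manip.get_state();print(s['eef_pos'],s['contact_force'],s['t'],proj('side',s['eef_pos']))
```

```text
[ 510.45297143 -250.75698368  150.49504801] [-0.29763718 -0.1427868   1.05929909] 4.9167 [306.15717794 153.69513257]
```

View pics/c4.png

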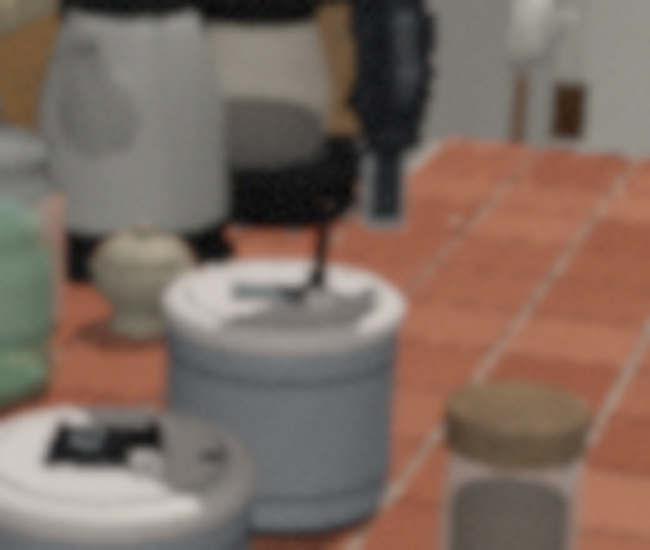

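Request:
drive_tool(steps=[{"gripper":0,"tx":8,"ty":0,"tz":0,"wx":0,"wy":0,"wz":0},{"gripper":0,"tx":14,"ty":0,"tz":0,"wx":0,"wy":0,"wz":0},{"gripper":0,"tx":19,"ty":0,"tz":0,"wx":0,"wy":0,"wz":0},{"gripper":0,"tx":24,"ty":0,"tz":1,"wx":0,"wy":0,"wz":0},{"gripper":0,"tx":30,"ty":0,"tz":2,"wx":0,"wy":0,"wz":0},{"gripper":0,"tx":37,"ty":0,"tz":4,"wx":0,"wy":0,"wz":0},{"gripper":0,"tx":44,"ty":0,"tz":9,"wx":0,"wy":0,"wz":0},{"gripper":0,"tx":50,"ty":0,"tz":15,"wx":0,"wy":0,"wz":0},{"gripper":0,"tx":54,"ty":0,"tz":20,"wx":0,"wy":0,"wz":0},{"gripper":0,"tx":54,"ty":0,"tz":20,"wx":0,"wy":0,"wz":0},{"gripper":0,"tx":54,"ty":0,"tz":20,"wx":0,"wy":0,"wz":0}])

```text
t: 5.83
eef_pos: [559.4, -229.0, 129.2]
ee_rot: [[0.918, 0.396, -0.001], [0.396, -0.918, 0.001], [-0.0, -0.001, -1.0]]
contact_force: [-0.4, -0.1, 0.8]
grip_width: -0.3
finger_force: 0.0
```

Request:
drive_tool(steps=[{"gripper":0,"tx":0,"ty":0,"tz":-30,"wx":0,"wy":0,"wz":0},{"gripper":0,"tx":0,"ty":0,"tz":-60,"wx":0,"wy":0,"wz":0},{"gripper":0,"tx":0,"ty":0,"tz":-100,"wx":0,"wy":0,"wz":0},{"gripper":0,"tx":-40,"ty":0,"tz":-110,"wx":0,"wy":0,"wz":0},{"gripper":0,"tx":-80,"ty":0,"tz":-110,"wx":0,"wy":0,"wz":0},{"gripper":0,"tx":-120,"ty":0,"tz":-110,"wx":0,"wy":0,"wz":0},{"gripper":0,"tx":-160,"ty":0,"tz":-110,"wx":0,"wy":0,"wz":0},{"gripper":0,"tx":-200,"ty":40,"tz":-110,"wx":0,"wy":0,"wz":0},{"gripper":0,"tx":-240,"ty":60,"tz":-110,"wx":0,"wy":0,"wz":0},{"gripper":0,"tx":-280,"ty":80,"tz":-110,"wx":0,"wy":0,"wz":0},{"gripper":0,"tx":-280,"ty":80,"tz":-110,"wx":0,"wy":0,"wz":0},{"gripper":0,"tx":-280,"ty":80,"tz":-110,"wx":0,"wy":0,"wz":0}])

```text
t: 6.83
eef_pos: [331.1, -416.6, 239.9]
ee_rot: [[0.92, 0.391, -0.0], [0.391, -0.92, -0.001], [-0.001, 0.001, -1.0]]
contact_force: [0.2, 0.3, -0.1]
grip_width: 0.1
finger_force: 0.0
```

Run:
```python
from h import *
a=cams.grab_frame('top');b=cams.grab_frame('side')
f=lambda i,x,y,w,h:cv2.resize(i[y:y+h,x:x+w],(390,390),interpolation=cv2.INTER_CUBIC)
cv2.imwrite('pics/c5.png',np.hstack([f(a,365,130,120,120),f(b,250,130,80,80)]))
s=manip.get_state();print(s['eef_pos'],s['contact_force'],s['t'])
```

```text
[ 333.49984878 -413.88033343  239.96084545] [ 0.10383531  0.51509215 -0.25417337] 6.9333
```

View pics/c5.png

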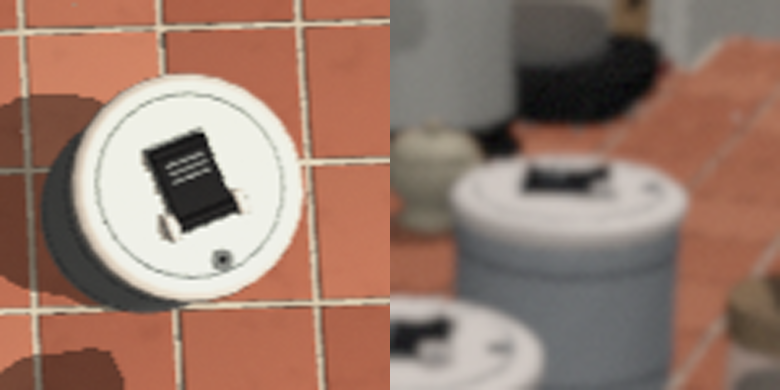

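The picture shows the lever lying flat at crop (192,180), matching the closed canisters. The lid is home, and the canister is still standing where it was.

```bash
python3 -c "
from cell import order
print(order.job_done())"
```

```text
the job is handed in; nothing more can be done
None
```

The open canister's lid is pushed home and its lever lies flat and locked, the arm finished clear of everything, and the job is handed in; the hand-in gave no pass or fail result.

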